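# Park the spool at the top of the gutter

### The job

Push the empty spool up the sloped gutter with the fingertips, over the low rib, until it sits in the dip against the end stop; then push the keeper bar fully closed across the gutter behind it so that it cannot roll back. Only push: never lift the spool out of the gutter, and leave the other things on the table where they are.

Things in the scene. Friction and masses are not known exactly. Their poses are not given: they have to be found in the camera images.
- gutter: Straight open channel of white trunking on a fixed wooden ramp, rising 0.122 rad (7 deg). Frame tilted with it: x uphill (roughly to the robot's left), y across, z square to the floor; origin on the floor's centre line near the lower end. Runs x = -20 to 254 mm; 62 mm wide inside; walls 3 mm thick, 14 mm high. A strip 8 mm high at x = 20 to 26 mm stops the spool at the bottom.
- rib (a point): Top of the rounded metal rib that crosses the channel floor, 2 mm proud, at gutter x = 200 mm, on the centre line. A spool rolled over it stays in the dip between rib and end stop, its centre then at gutter x = 211 to 213 mm.
- stop (a point): Foot of the end stop's face (gutter x = 240 mm, on the floor, on the centre line). The stop is a wooden block 45 mm high across the upper end of the gutter, facing downhill.
- spool_center (a point): Centre of the smooth plastic spool lying across the gutter (it rolls). Starts against the strip at the bottom, centre at gutter x = 45 mm. Two black flanges, 54 mm diameter, 4 mm thick, at the ends of a grey core of 22 mm diameter; 54 mm long over all, 46 mm between the flanges; 80 to 160 g. In the channel its centre is 27 mm above the floor.
- spool: The same spool; origin at its centre, y along its axle (the frame turns as it rolls).
- keeper (a joint): Swing angle q (rad) of the keeper, a dark metal bar on a pivot beside the gutter. 0: fully closed, at its limit, square across the gutter above the walls, 4 to 6 mm behind a spool in the dip; 1.57: pointing downhill alongside the gutter; more: splayed outward (limit 2.4). Starts at 1.6 to 2.3. In the gutter frame it points from the pivot along (-sin q, cos q). Stiff (0.04 N m): stays where left.
- keeper_pivot (a point): Axis of the keeper's pivot post at the bar's mid height: gutter x = 175 mm, y = -46 mm (the side farther from the robot), z = 29 mm. The bar is 10 mm wide and 10 mm thick, reaches 88 mm from the axis, and its underside is 24 mm above the level of the channel floor; the post's cap reaches 41 mm.
- keeper_end (a point): Point on the keeper bar's middle line near its free end, 85 mm from the pivot axis, half-way up the bar.
- spare_spool: a second, identical empty spool standing on end on the table near the gutter, on the keeper's side; 54 mm across, 54 mm tall; origin at its underside
- offcut: a short U-shaped offcut of white trunking lying on the table near the upper end, on the keeper's side; 110 x 34 x 20 mm; origin at the centre of its underside
- screwdriver: a screwdriver lying on the table beside the gutter, on the side away from the keeper, roughly parallel to it; about 200 mm long
- glue: a white glue bottle, 48 mm across, 120 mm tall, well to the robot's right
- tape: a flat roll of black tape, 90 mm across, 19 mm high, well to the robot's right
- meter: a hand-held meter lying flat, 140 x 75 x 34 mm, well to the robot's left
- mug: a white mug, 76 mm across, 85 mm tall, well to the robot's left
Not all that is in view belongs to the job. Leave any pink look-alike of the spool alone.

How it is judged:
By the outcome, as a careful person would: the job done as asked, in the order asked, and still so for the second after the job is handed in, with the robot touching nothing.
It also fails if it takes over 59 s, if anything falls off the work surface, if the arm or the gripper's body presses on something with over 40 N, if the wrist force passes 120 N, or if a joint passes its speed limit or range.

### The arm

A 6-joint arm with a two-finger parallel gripper is mounted at the origin on the work surface. World frame = base frame: x ahead of the robot, y to its left, z up, the work surface at z = 0. Lengths are in m, angles in rad, forces in N, time in s.
With the tool pointing down it reaches from about 0.275 to 0.725 m from the base axis. Payload 15.9 kg.
Tool frame: the origin (TCP) lies midway between the tips of the shut fingers; the grasp point (between the pads) lies 19 mm behind it; z points along the fingers, x is the direction in which the jaws open and shut, and the axes are right-handed (so a half turn about z gives the same grasp; the last joint's range is limited). The gripper opens to 85 mm and grips with 20 to 120 N. Pads are 22 mm wide; open, the fingers measure 114 mm over their backs; the gripper's body (76 mm by 85 mm) begins 54 mm behind the grasp point. The pads swing forward as they close: fully open they stand 13 mm farther back than shut.
Start: joints at [1.125, 0.213, -0.034, 1.323, 0, 1.571], TCP at [0.216, 0.451, 0.231] pointing down, gripper open.
Joint ranges: [-2.98, 2.98], [-0.74, 1.72], [-1.14, 1.35], [-2.1, 2.04], [-1.57, 1.44], [-3.14, 3.14]. Speed limits (rad/s): [1.89, 1.89, 2.39, 2.57, 3.14, 3.14].

### API

Orientations are given as a rotation vector (axis times angle).
In Python, from bench import robot gives the robot as it stands. Calls block until the motion is done:
- robot.goto(position, orientation): joint-space move of the TCP to a pose.
- robot.move_l(position, rotation=None, max_speed=0.15): straight line of the TCP; rotation=None keeps the orientation; max_speed is the mean speed in m/s.
- robot.set_joints(angles): joint-space move.
- robot.command_gripper(opening, effort=None): opening from 0.0 (shut) to 1.0 (fully open); effort is the grip in N (None keeps the last); returns when the fingers have stopped.
- robot.dwell(seconds).
- robot.ik(position, orientation): joint angles nearest the present ones, or None.
- robot.read_camera(name): name is "side" or "top" or "wrist"; returns the picture (384x512x3 uint8, red, green, blue); there is no depth.
- robot.camera_params(name): a dict with "fx", "fy", "cx", "cy" (pixels), "pose" (4x4, takes a point from camera to world coordinates). Camera axes: x right, y up, looking along -z (the intrinsics and any distortion apply to the point x, -y, -z); pixel columns grow to the right and rows downward; lengths in m; the calibration is good to about 2 mm. A picture is of the moment at which its call begins: read the wrist's pose just before it. camera_params takes no time and is no camera call; for the wrist camera it gives the pose at the moment of the call.
A pose or a line that the arm cannot do raises robot.Unreachable and nothing moves.
- robot.close_job(): hands the job in, once; it reports no verdict.
Readings, each from a call of its own:
- robot.read_t(): time.
- robot.read_qpos(): joint angles.
- robot.read_qd(): joint speeds.
- robot.read_joint_efforts(): joint torques, N m.
- robot.read_tcp_pos(): TCP position.
- robot.read_ee_rot(): TCP orientation.
- robot.read_contact_force(): force on the tool from outside, world axes, zero at the start.
- robot.read_moment(): the same for the moment, N m.
- robot.read_width(): opening from 0.0 (shut) to 1.0 (fully open).
Only numpy, scipy, OpenCV 4.12 (cv2) and the standard library are available. Lean on these libraries where they do the work, as an engineer would, in place of code of your own. Each camera call takes 0.05 s, during which the arm holds its last target. There are 200 camera calls.

## Working session

There is one attempt and no reset: what is moved stays moved. The work goes in short steps, each a Python script; the robot and the scene stay as the last script left them, time stands still between calls to the robot, and variables do not carry over. Pictures are saved under pics/ and viewed, about 8 in all and at most 12, crops included, and the job is handed in when it is done.

```bash
ls; mkdir -p pics; python3 - <<'E'
from bench import robot
import cv2,numpy as np
np.set_printoptions(precision=4,suppress=True)
for n in ["side","top","wrist"]:
    p=robot.camera_params(n); print(n,{k:v for k,v in p.items()})
    cv2.imwrite(f"pics/{n}0.png",robot.read_camera(n)[:,:,::-1])
a=[cv2.imread(f"pics/{n}0.png") for n in ["top","side"]]
cv2.imwrite("pics/both0.png",np.vstack(a)[:, :])
print(robot.read_t(),robot.read_ee_rot())
E
```

```text
pics
side {'fx': 375.7849403127358, 'fy': 375.7849403127358, 'cx': 252.75393368148698, 'cy': 194.90889532228556, 'pose': array([[ 0.8375,  0.3524, -0.4176,  0.1283],
       [-0.5462,  0.562 , -0.6211, -0.6338],
       [ 0.0158,  0.7483,  0.6632,  0.7446],
       [ 0.    ,  0.    ,  0.    ,  1.    ]])}
top {'fx': 360.9775359900013, 'fy': 360.9775359900013, 'cx': 258.75243653294456, 'cy': 193.10807733905153, 'pose': array([[ 0.0261,  0.9973, -0.0686,  0.5021],
       [-0.9996,  0.0271,  0.0124, -0.0024],
       [ 0.0142,  0.0683,  0.9976,  1.1018],
       [ 0.    ,  0.    ,  0.    ,  1.    ]])}
wrist {'fx': 326.13756257881295, 'fy': 326.13756257881295, 'cx': 259.0423953658676, 'cy': 191.73477120564345, 'pose': array([[ 0.4313, -0.8584, -0.2776,  0.1443],
       [ 0.9022,  0.41  ,  0.1338,  0.485 ],
       [-0.001 , -0.3082,  0.9513,  0.373 ],
       [ 0.    ,  0.    ,  0.    ,  1.    ]])}
0.15 [ 2.6572  1.6752 -0.0011]
```

View pics/top0.png

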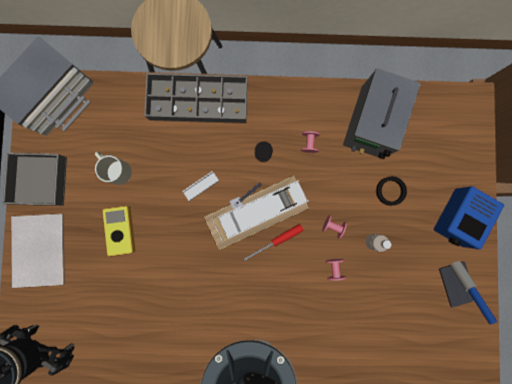

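View pics/side0.png

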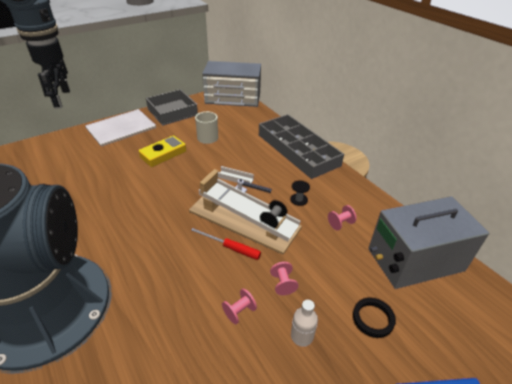

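Top view: gutter with the spool at its lower (right) end at about (287,197), end stop near (215,228), keeper bar near (247,193), spare spool (263,151), offcut (200,186) and screwdriver (275,242). I'll enlarge the area next.

```bash
python3 - <<'E'
import cv2,numpy as np
t=cv2.imread("pics/top0.png")[168:256,195:320]; s=cv2.imread("pics/side0.png")[162:252,182:307]
f=lambda a:cv2.resize(a,None,fx=6.4,fy=6.4,interpolation=cv2.INTER_CUBIC)[:, :800]
a=f(t); cv2.imwrite("pics/crop_t.png",a); 
b=f(s); cv2.imwrite("pics/crop_s.png",b)
print(a.shape,b.shape)
E
```

```text
(563, 800, 3) (576, 800, 3)
```

View pics/crop_t.png

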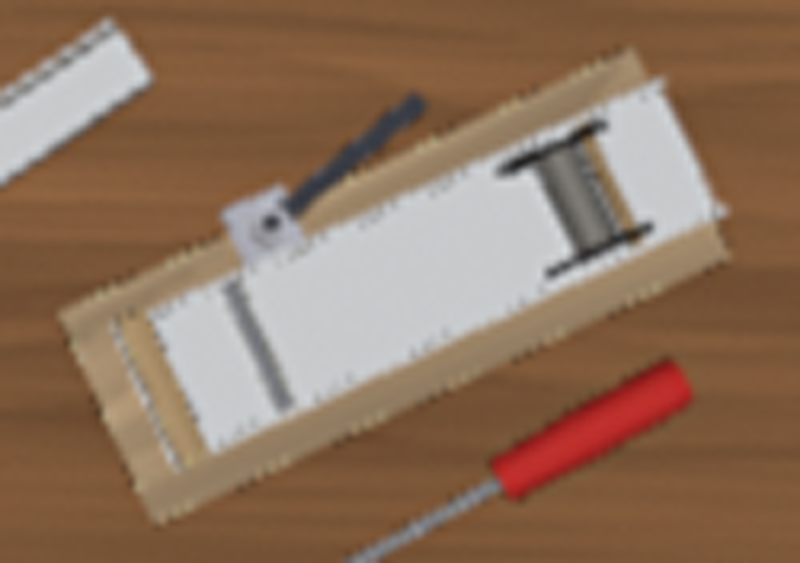

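View pics/crop_s.png

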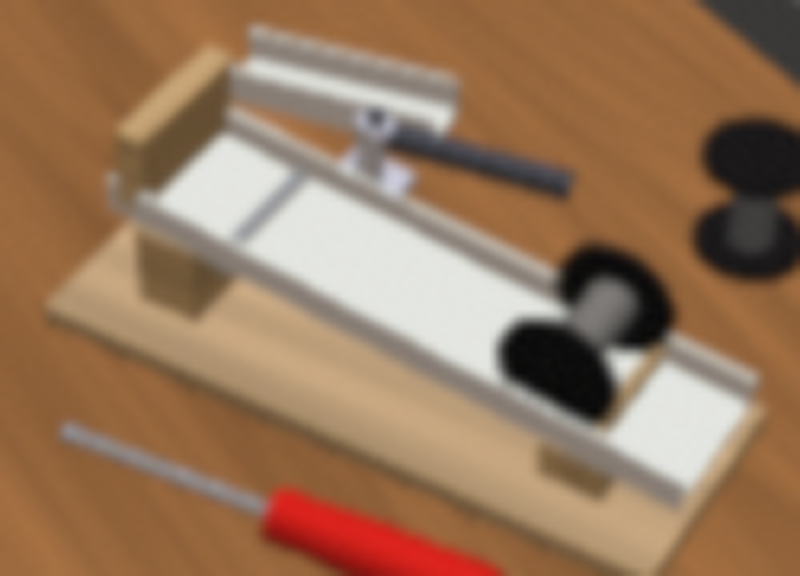

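The enlarged views show these points (crop pixels):

| Feature | Top | Side |
|---|---|---|
| Rib ends | (235,283), (284,408) | (303,178), (240,236) |
| Pivot cap | (270,222) | (376,118) |
| Keeper end | (418,100) | (570,183) |
| Lower wall ends | (660,83), (725,212) | (757,380), (682,493) |
| Spool core | about (582,200) | about (588,330) |

I'll triangulate these and fit the gutter frame.

```bash
cat > h.py <<'E'
from bench import robot
import cv2,numpy as np,json
from scipy.spatial.transform import Rotation as R
from scipy.optimize import least_squares
np.set_printoptions(precision=4,suppress=True)
def ray(cp,uv):
    P=np.array(cp["pose"]); d=np.array([(uv[0]-cp["cx"])/cp["fx"],-(uv[1]-cp["cy"])/cp["fy"],-1.])
    d=P[:3,:3]@d; return P[:3,3],d/np.linalg.norm(d)
def proj(cp,X):
    P=np.array(cp["pose"]); c=(X-P[:3,3])@P[:3,:3]
    return np.array([cp["cx"]+cp["fx"]*c[0]/-c[2],cp["cy"]+cp["fy"]*c[1]/c[2]])
def tri(r1,r2):
    A=np.zeros((3,3));b=np.zeros(3)
    for o,d in (r1,r2):
        M=np.eye(3)-np.outer(d,d);A+=M;b+=M@o
    X=np.linalg.solve(A,b)
    return X,max(np.linalg.norm((np.eye(3)-np.outer(d,d))@(X-o)) for o,d in (r1,r2))
def Rg(yaw): return (R.from_euler('z',yaw)*R.from_euler('y',-0.122)).as_matrix()
def load():
    g=json.load(open("g.json")); return np.array(g["o"]),Rg(g["yaw"])
E
python3 - <<'E'
from h import *
T=robot.camera_params("top");S=robot.camera_params("side")
ct=lambda c:((c[0]+.5)/6.4-.5+195,(c[1]+.5)/6.4-.5+168)
cs=lambda c:((c[0]+.5)/6.4-.5+182,(c[1]+.5)/6.4-.5+162)
pts={"ribF":((235,283),(303,178),(200,-31,1)),"ribN":((284,408),(240,236),(200,31,1)),
"cap":((270,222),(376,114),(175,-46,41)),"wF":((660,83),(757,379),(-20,-32.5,14)),"wN":((725,212),(684,490),(-20,32.5,14)),
"kend":((418,100),(570,180),None),"spool":((582,200),(588,330),(45,0,27))}
W={}
for k,(a,b,g) in pts.items():
    W[k],e=tri(ray(T,ct(a)),ray(S,cs(b))); print(k,W[k],"gap %.4f"%e)
ks=[k for k in pts if pts[k][2]]
G=np.array([pts[k][2] for k in ks])/1e3; X=np.array([W[k] for k in ks])
f=lambda p:((G@Rg(p[3]).T+p[:3])-X).ravel()
s=least_squares(f,[*X[-1],2.0],x_scale=[.1,.1,.1,1],loss="soft_l1",f_scale=.003)
print(s.x); print(dict(zip(ks,(f(s.x).reshape(-1,3)*1e3).round(1).tolist())))
json.dump({"o":s.x[:3].tolist(),"yaw":s.x[3]},open("g.json","w"))
o,Rm=load(); k=(W["kend"]-o)@Rm*1e3; print("kend gutter",k,"q",np.arctan2(-(k[0]-175),k[1]+46), np.hypot(k[0]-175,k[1]+46))
# reachability, jaw along gutter x, tool z = -gutter z
for sgn in (1,-1):
    Q=np.column_stack([sgn*Rm[:,0],-sgn*Rm[:,1],-Rm[:,2]])
    rv=R.from_matrix(Q).as_rotvec()
    for p in [(15,0,90),(15,0,12),(186,0,12),(100,-90,20),(155,10,20),(155,10,90)]:
        print(sgn,p,robot.ik(o+Rm@(np.array(p)/1e3),rv))
E
```

```text
ribF [0.517  0.0627 0.059 ] gap 0.0008
ribN [0.466  0.0363 0.0697] gap 0.0038
cap [0.5438 0.0459 0.0951] gap 0.0004
wF [ 0.6157 -0.1298  0.0462] gap 0.0010
wN [ 0.5565 -0.1606  0.0434] gap 0.0001
kend [ 0.6008 -0.0176  0.0782] gap 0.0000
spool [ 0.5582 -0.0919  0.0728] gap 0.0004
[ 0.577  -0.1274  0.0351  2.0265]
{'ribF': [0.6, 1.7, 1.4], 'ribN': [-4.1, 0.9, -9.3], 'cap': [0.3, -1.5, 2.0], 'wF': [0.0, -2.7, 0.4], 'wN': [0.9, -0.4, 3.2], 'spool': [0.6, 1.7, -5.4]}
kend gutter [ 92.6448 -69.6453  32.069 ] q 1.8503894595241992 85.68244337096961
1 (15, 0, 90) [-0.2612  0.5067  0.1127  1.2572  0.0919 -0.7206]
1 (15, 0, 12) [-0.2494  0.5447 -0.0294  1.076   0.0928 -0.7088]
1 (186, 0, 12) [ 0.0051  0.345  -0.2863  0.9928  0.1098 -0.4535]
1 (100, -90, 20) [-0.0558  0.5769  0.0748  1.1287  0.1063 -0.5147]
1 (155, 10, 20) [-0.0584  0.3539 -0.2617  1.0154  0.1062 -0.5172]
1 (155, 10, 90) [-0.0725  0.3116 -0.1354  1.1855  0.1053 -0.5315]
-1 (15, 0, 90) [-0.2612  0.5067  0.1127  1.2572  0.0919  2.421 ]
-1 (15, 0, 12) [-0.2494  0.5447 -0.0294  1.076   0.0928  2.4328]
-1 (186, 0, 12) [ 0.0051  0.345  -0.2863  0.9928  0.1098  2.6881]
-1 (100, -90, 20) [-0.0558  0.5769  0.0748  1.1287  0.1063  2.6269]
-1 (155, 10, 20) [-0.0584  0.3539 -0.2617  1.0154  0.1062  2.6243]
-1 (155, 10, 90) [-0.0725  0.3116 -0.1354  1.1855  0.1053  2.6101]
```

Points fit to about 2 mm (the rib's near end is hidden by the wall in the side view, so that point is an outlier). Keeper starts at q ≈ 1.85. I'll move above the gutter and check from near with the wrist camera.

```bash
cat >> h.py <<'E'
def rot(Rm): return R.from_matrix(np.column_stack([Rm[:,0],-Rm[:,1],-Rm[:,2]])).as_rotvec()
def W(p):
    o,Rm=load(); return o+Rm@(np.array(p)/1e3)
def G(X):
    o,Rm=load(); return (np.array(X)-o)@Rm*1e3
E
python3 - <<'E'
from h import *
o,Rm=load()
robot.command_gripper(0.0)
robot.goto(W((70,10,190)),rot(Rm))
robot.dwell(.2)
cp=robot.camera_params("wrist"); im=robot.read_camera("wrist")[:,:,::-1].copy()
np.savez("w1.npz",**cp)
for p in [(200,-31,1),(200,31,1),(175,-46,41),(-20,-34,14),(-20,34,14),(45,0,27),(240,-31,0),(240,31,0),(20,-31,8),(20,31,8)]:
    u=proj(cp,W(p)); print(p,u); cv2.circle(im,tuple(int(round(v)) for v in u),2,(0,0,255),-1) if 0<u[0]<512 and 0<u[1]<384 else 0
cv2.imwrite("pics/w1.png",cv2.resize(im,(800,600),interpolation=cv2.INTER_CUBIC))
print(robot.read_t(),robot.read_width(),G(robot.read_tcp_pos()),robot.read_contact_force())
E
```

```text
(200, -31, 1) [379.2088 202.7055]
(200, 31, 1) [386.1403 145.5388]
(175, -46, 41) [366.2186 231.0793]
(-20, -34, 14) [172.5095 209.543 ]
(-20, 34, 14) [166.8712 144.6743]
(45, 0, 27) [233.0536 181.7569]
(240, -31, 0) [415.8486 202.4093]
(240, 31, 0) [424.8575 145.3901]
(20, -31, 8) [211.499  204.8717]
(20, 31, 8) [208.7473 146.6575]
3.4417 -0.0029601411061136746 [ 70.3625   9.7372 189.9757] [ 0.0528  0.2234 -0.237 ]
```

View pics/w1.png

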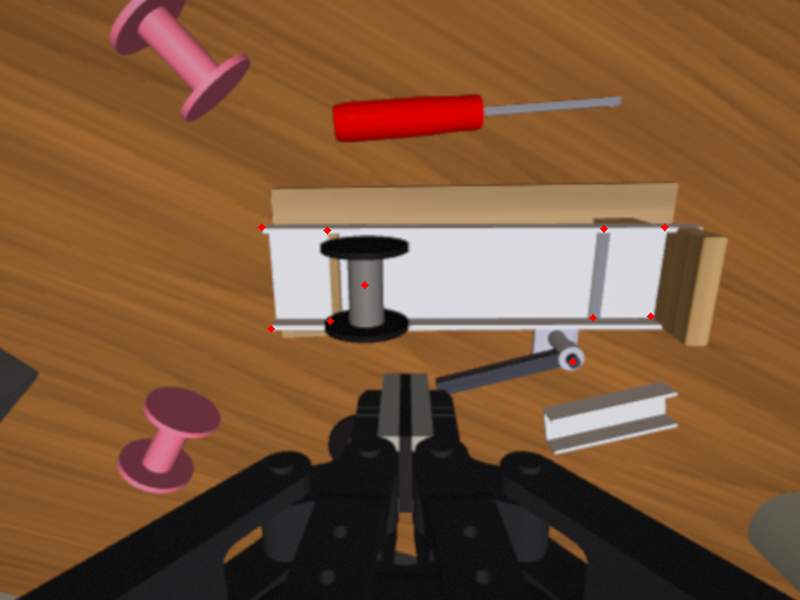

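The projected gutter points land within about 2 mm of the wrist picture: rib at (600,275), pivot cap (571,361), spool core (365,290) and keeper end (440,383), all in shown pixels. Now I'll lower the shut fingers behind the core and push.

```bash
python3 - <<'E'
from h import *
o,Rm=load()
F=lambda: Rm.T@np.array(robot.read_contact_force())
robot.move_l(W((6,0,90)),rot(Rm),0.15)
f0=F(); print("f0",f0)
robot.move_l(W((6,0,40)),max_speed=.12)
robot.move_l(W((6,0,15)),max_speed=.05)
print("down",G(robot.read_tcp_pos()),F()-f0)
def stop(lim=4.):
    f=F()-f0; return abs(f[0])>lim or abs(f[2])>6 or abs(f[1])>5
for x in list(range(14,150,8)):
    robot.move_l(W((x,0,15)),max_speed=.06)
    f=F()-f0
    print(x,f.round(2),end=' ')
    if stop(): print("STOP");break
cp=robot.camera_params("wrist"); im=robot.read_camera("wrist")[:,:,::-1]
cv2.imwrite("pics/w2.png",im); cv2.imwrite("pics/side2.png",robot.read_camera("side")[:,:,::-1])
a=cv2.resize(im,(640,480)); b=cv2.resize(cv2.imread("pics/side2.png")[162:252,182:307],None,fx=3,fy=3)
a[-b.shape[0]:,:b.shape[1]]=b; cv2.imwrite("pics/v2.png",a)
print(robot.read_t(),G(robot.read_tcp_pos()))
E
```

```text
f0 [ 0.2635 -0.1119  1.7902]
down [ 5.9837  0.0127 15.0204] [-0.169  -0.5894 -2.6719]
14 [-0.06 -1.02 -1.92] 22 [-0.31  0.32 -1.8 ] 30 [-0.35  0.11 -1.27] 38 [-0.66 -1.05 -1.76] 46 [ 0.27 -0.04 -0.93] 54 [ 0.05  0.32 -1.38] 62 [-1.9  -0.08 -1.76] 70 [-0.51  0.79 -1.89] 78 [ 0.74  0.31 -1.62] 86 [-0.53  0.2  -1.62] 94 [ 0.17  1.17 -1.48] 102 [-0.24  0.84 -1.03] 110 [ 0.34  0.31 -1.55] 118 [-0.35  0.52 -1.82] 126 [-0.6  -0.41 -1.25] 134 [-0.84 -0.34 -1.34] 142 [-0.3   0.14 -1.15] 10.5167 [142.0141  -0.0407  15.032 ]
```

View pics/v2.png

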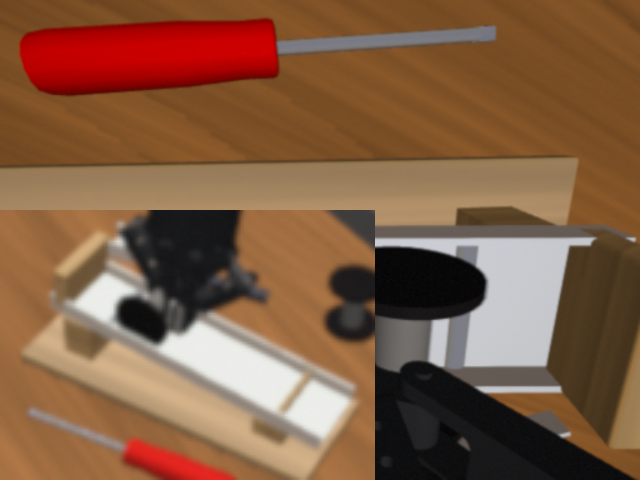

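The spool sits ahead of the fingers, flange at (485,285) just short of the rib at (462,300) in the wrist view, and everything else is untouched. Pushing on over the rib in small steps with force checks.

```bash
python3 - <<'E'
from h import *
o,Rm=load()
def F(): return Rm.T@np.mean([robot.read_contact_force() for _ in range(5)],axis=0)
f0=F()
x=142
while x<192:
    x+=3; robot.move_l(W((x,0,15)),max_speed=.05); robot.dwell(.03)
    f=F()-f0; print(x,f.round(1),end=' ')
    if abs(f[0])>4: print("STOP");break
im=robot.read_camera("wrist")[:,:,::-1]
cv2.imwrite("pics/side3.png",robot.read_camera("side")[:,:,::-1])
a=cv2.resize(im,(640,480)); b=cv2.resize(cv2.imread("pics/side3.png")[162:252,182:307],None,fx=3,fy=3)
a[-b.shape[0]:,:b.shape[1]]=b; cv2.imwrite("pics/v3.png",a)
print(robot.read_t(),G(robot.read_tcp_pos()))
E
```

```text
145 [-0.7  0.3 -0.1] 148 [ 0.1 -0.4  0.1] 151 [0.1 0.5 1.4] 154 [0.7 0.4 0. ] 157 [0.8 0.  0.1] 160 [ 0.3 -0.8 -0.1] 163 [ 0.1  0.6 -0.1] 166 [-0.6 -0.3 -0.1] 169 [-0.6 -0.  -0.3] 172 [-0.7 -0.2 -0.3] 175 [ 0.7  0.3 -0.3] 178 [-0.1 -0.1  0.1] 181 [-0.1  0.3 -0.1] 184 [0.1 0.3 0.7] 187 [-0.9 -0.5  0.3] 190 [-4.4  0.3 -0.2] STOP
15.15 [189.6548  -0.0579  15.095 ]
```

View pics/v3.png

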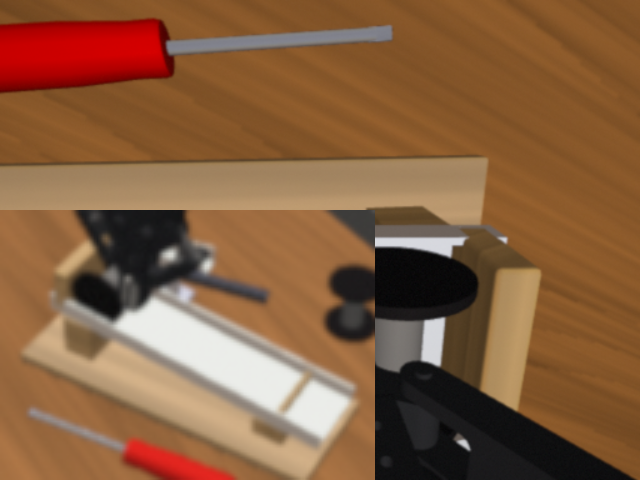

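Reaction of −4.4 N at x = 190 puts the core's back at about 202 mm, which is the spool against the stop; the wrist view shows the rib hidden under it and the flange (475,285) against the block. Next: back off, lift, and check before the keeper.

```bash
python3 - <<'E'
from h import *
o,Rm=load()
robot.move_l(W((182,0,15)),max_speed=.04)
robot.move_l(W((178,0,75)),max_speed=.1)
robot.move_l(W((120,-105,90)),max_speed=.15)
im=robot.read_camera("wrist")[:,:,::-1].copy(); cp=robot.camera_params("wrist")
for p in [(212,0,27),(200,-31,1),(175,-46,34)]:
    cv2.circle(im,tuple(int(round(v)) for v in proj(cp,W(p))),2,(0,0,255),-1)
b=cv2.resize(robot.read_camera("side")[162:252,182:307,::-1],None,fx=3,fy=3)
c=cv2.resize(robot.read_camera("top")[168:256,195:320,::-1],None,fx=3,fy=3)
a=np.zeros((600,800,3),np.uint8); a[:318,:424]=cv2.resize(im,(424,318)); a[320:590,:375]=b; a[320:584,400:775]=c
cv2.imwrite("pics/v4.png",a)
print(robot.read_t())
E
```

```text
17.3583
```

View pics/v4.png

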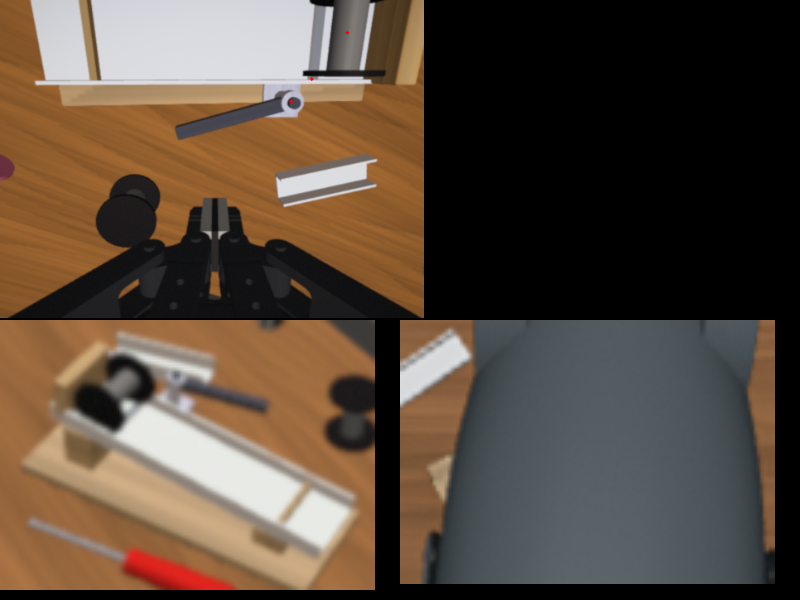

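Spool rests in the dip: its core is at the predicted spot (346,32) with the rib just downhill of it, and the keeper is unmoved (end (180,132), pivot (292,102)). Now I'll sweep the keeper shut.

```bash
python3 - <<'E'
from h import *
o,Rm=load()
def F(): return Rm.T@np.mean([robot.read_contact_force() for _ in range(5)],axis=0)
def P(q,clear=0,z=20,r=65,hx=14,hy=11):
    d=5+hx*abs(np.cos(q))+hy*abs(np.sin(q))+clear
    return np.array([175-r*np.sin(q)-d*np.cos(q),-46+r*np.cos(q)-d*np.sin(q),z])
robot.move_l(W(P(1.95,12,90)),max_speed=.15)
f0=F(); robot.move_l(W(P(1.95,12,20)),max_speed=.1); print("down",(F()-f0).round(1))
f0=F()
for q in np.arange(1.95,0.05,-.1):
    robot.move_l(W(P(q)),max_speed=.08); f=F()-f0
    print("%.2f"%q,f.round(1),end=' ')
    if np.linalg.norm(f)>8: print("STOP");break
else:
    p=P(0.05); p[1]=19
    f0=F()
    while p[0]<168:
        p[0]+=1.; robot.move_l(W(p),max_speed=.03); robot.dwell(.04); f=F()-f0; print(p.round(1),f.round(1))
        if abs(f[0])>4: break
print(robot.read_t(),G(robot.read_tcp_pos()))
b=cv2.resize(robot.read_camera("side")[162:252,182:307,::-1],None,fx=3,fy=3)
im=robot.read_camera("wrist")[:,:,::-1]
a=np.zeros((590,512,3),np.uint8); a[:318,:424]=cv2.resize(im,(424,318)); a[320:590,:375]=b
cv2.imwrite("pics/v5.png",a)
E
```

```text
down [ 0.3 -1.3 -1.6]
1.95 [ 0.2 -0.   0.3] 1.85 [0.8 0.7 1.1] 1.75 [ 0.  -0.   0.5] 1.65 [0.1 0.3 0.7] 1.55 [ 0.2 -0.  -0.2] 1.45 [0.2 0.8 0.3] 1.35 [-0.8  1.1  0.4] 1.25 [0.2 0.1 1. ] 1.15 [0.3 0.6 0.7] 1.05 [-0.2  1.1  0.5] 0.95 [ 0.1 -0.6  0.8] 0.85 [0.2 0.3 0.3] 0.75 [-0.2 -0.1  0.7] 0.65 [ 0.1 -0.3  0.8] 0.55 [-0.6  0.7  0.9] 0.45 [-1.2 -0.6  1. ] 0.35 [-0.2  0.2  1.1] 0.25 [-0.2 -0.7  0.2] 0.15 [0.1 0.1 0.9] [153.2  19.   20. ] [-0.3  0.1  0.3]
[154.2  19.   20. ] [ 0.1  0.4 -0.9]
[155.2  19.   20. ] [ 0.2  1.  -0.4]
[156.2  19.   20. ] [ 0.2  0.4 -0.2]
[157.2  19.   20. ] [-0.9  0.8 -0.2]
[158.2  19.   20. ] [-7.4  0.9 -1.2]
25.2083 [157.6311  18.9856  20.0575]
```

View pics/v5.png

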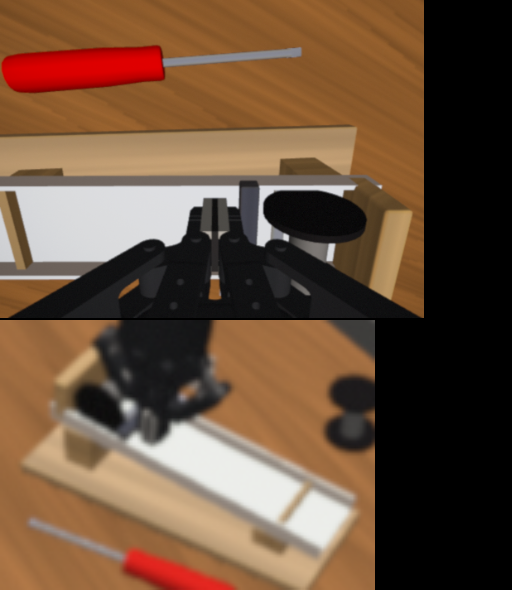

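The keeper stands square across the gutter at (248,212) behind the spool, and 7.4 N marks its limit. I'll back off, lift clear and check the angle.

```bash
python3 - <<'E'
from h import *
o,Rm=load()
robot.move_l(W((145,19,20)),max_speed=.08)
robot.move_l(W((140,19,110)),max_speed=.15)
robot.move_l(W((60,-20,180)),max_speed=.15)
cp=robot.camera_params("wrist"); im=robot.read_camera("wrist")[:,:,::-1].copy()
cv2.imwrite("pics/w6.png",im)
robot.set_joints([1.125,0.213,-0.034,1.323,0,1.571])
t=robot.read_camera("top")[:,:,::-1].copy(); cv2.imwrite("pics/top6.png",t)
for c,i in ((cp,im),(robot.camera_params("top"),t)):
    for p in [(175,-46,41),(175,39,34),(212,0,27)]:
        u=proj(c,W(p)); i[int(round(u[1])),int(round(u[0]))]=(0,0,255)
a=np.zeros((600,800,3),np.uint8); a[:600,:]=cv2.resize(im,(800,600),interpolation=cv2.INTER_CUBIC)
a[-264:,:375]=cv2.resize(t[168:256,195:320],None,fx=3,fy=3,interpolation=cv2.INTER_CUBIC)
cv2.imwrite("pics/v6.png",a); print(robot.read_t())
E
```

```text
29.7
```

View pics/v6.png

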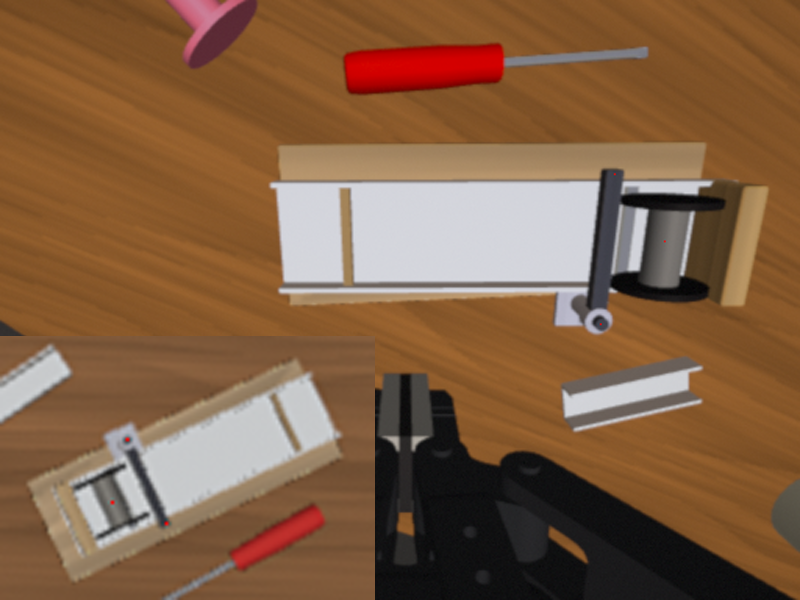

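Both views show the spool core on its predicted place (664,240) against the stop. The keeper's end is on its predicted q = 0 spot (614,173), parallel to the rib, and the other things are unmoved. Handing in.

```bash
python3 -c "
from bench import robot
robot.close_job(); print(robot.read_t())"
```

```text
the job is handed in; nothing more can be done
the job is handed in; nothing more can be done
```

The spool is in the dip against the end stop and the keeper bar is closed behind it. I handed the job in at about 29.7 s of the 59 s allowed. I used only pushes: the shut fingertips rolled the spool up by its core and over the rib, then swung the keeper from q ≈ 1.85 to its limit.

**Spool:** it met the stop with about 4.4 N on the fingers. In the last wrist and top pictures its centre is at gutter x ≈ 212 mm.

**Keeper:** it met its limit with about 7.4 N, square across the gutter and parallel to the rib, with its end at the q = 0 position to within about 2 mm. I judged the closed angle by eye against that projected point and from the limit force; I did not measure it separately.

**Surroundings:** the screwdriver and offcut look unmoved in the last pictures. The spare spool looked unmoved in the last side view, taken as the keeper closed. I did not re-check the glue, tape, meter and mug afterwards, and the arm stayed well away from them.

**Disagreements:** the near end of the rib triangulated about 10 mm off in the first fit because the wall hides it in the side view. The spool centre's height came out about 5 mm off. The closer wrist view agreed with the fitted gutter to about 2 mm.

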